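# Book out the viewed slide and unlock the slide carousel

## Task

Take the cordless barcode scanner out of its cradle, aim it from about a hand's breadth away at the label of the slide that lies under the little microscope, hold it steady on that label for about two seconds, and put it back home in its cradle. Then take the knob of the carousel's index plunger, pull it fully back and finish while still holding it back, so that I can turn the carousel to the next slide. Don't touch the slides or turn the carousel yourself, and leave the other things on the counter where they are.

Things in the scene. Friction and masses are not known exactly. Their poses are not given: they have to be found in the camera images.
- station: Inspection station, fixed: base plate 330 x 200 x 12 mm with a grey carousel disc and a small black digital microscope over its far side (tube 33 mm across, 75 mm from the disc axis, from 85 to 196 mm above the counter; mast 155 mm from the axis). Origin: on the counter, on the disc axis. z up; x level, from the plunger across the disc to the microscope.
- label (a point): Centre of the white barcode label (20 x 25 mm, facing up, 56 mm above the counter) of the slide under the microscope; it lies 38 mm from the disc axis, on its microscope side, between the hub and the microscope tube, 20 mm clear of the tube.
- knob_home (a point): Fixed point where the knob's middle (origin of the plunger) lies when home: 182 mm from the disc axis, on the side away from the microscope, 47 mm above the counter. Axes as the station's. The plunger is pulled level along -x, 12 mm to its stop; the 8 mm pin sits 8 mm deep in the disc's rim. The spring pulls home with 5 N, 12 N at the stop; let go, it snaps back.
- scanner: Grey cordless stick scanner, 143 mm long, about 0.16 kg: handle 30 mm wide, 26 high, flat sides; head 42 wide, 30 high. Origin: place to grip it across the 30 mm, near its balance point; head from 32 to 71 mm ahead, tail 72 mm behind. x: along the body, the beam direction; y: across; z: out of its top. In the cradle x points 30 degrees below level, y is level.
- window (a point): Centre of the scanner's window at the front end, 71 mm ahead of the scanner's origin along its x. Axes as the scanner's: the beam leaves along +x.
- cradle: Black sloping cradle, fixed: foot 135 x 74 x 12 mm, spine 22 mm wide under the handle (fingers pass on both sides), at the low end a pocket with side cheeks and front lip for the head, 2 mm play a side. Scanner lifts straight up and goes straight down in. Origin: on the counter under the seated scanner's origin; x level, towards the low end.
- seat (a point): Where the scanner's origin lies when it is home in the cradle: 72 mm above the counter.
- seat_window (a point): Where the scanner's window lies when it is home in the cradle: 36 mm above the counter.
- slide_box: Bystander: closed grey and black slide box, 102 x 142 x 35 mm, loose. Origin under its centre.
- pen_cup: Bystander: wire mesh pen cup, 78 mm across, 100 mm high with pens up to 150 mm, loose. Origin under its centre.
- tape_dispenser: Bystander: desk tape dispenser, 120 x 46 x 70 mm, loose. Origin under its centre.
- oil_bottle: Bystander: amber dropper bottle, 32 mm across, 68 mm high, loose. Origin under its centre.
- carousel: Grey anodised disc, 230 mm across, 14 mm thick, top 54 mm above the counter, on an upright axis; the plunger pin locks it. Six radial nests, five with glass slides 75 x 25 mm, paper label ends towards the middle; hub 32 mm across, 8 mm high. Origin: axis at the top face; x along the slide under the microscope.
- plunger: Index plunger, held by its black plastic knob, round, 28 mm across and 28 mm long, axis level; origin at its middle, moves with it; full width from 5 mm before (disc side) to 11 mm past the middle. 60 mm free on either side. Towards the disc a 15 mm collar begins 6 mm from the knob, a bracket 36 mm wide and 62 mm high 22 mm from it.

How it is judged:
By the outcome, as a careful person would: the job done as asked, in the order asked, and still so for the second after the job is handed in, while the arm keeps its last pose, push and grip.
It also fails if it takes over 64 s, if anything falls off the work surface, if the arm or the gripper's body presses on something with over 40 N, if the wrist force passes 120 N, or if a joint passes its speed limit or range.

## Robot

A 6-joint arm with a two-finger parallel gripper is mounted at the origin on the work surface. World frame = base frame: x ahead of the robot, y to its left, z up, the work surface at z = 0. Lengths are in m, angles in rad, forces in N, time in s.
With the tool pointing down it reaches from about 0.35 to 0.875 m from the base axis. Payload 4.2 kg.
Tool frame: the origin (TCP) lies midway between the tips of the shut fingers; the grasp point (between the pads) lies 19 mm behind it; z points along the fingers, y is the line along which they close (so a half turn about z gives the same grasp; the last joint's range is limited). The gripper opens to 85 mm and grips with 20 to 120 N. Pads are 22 mm wide; open, the fingers measure 114 mm over their backs; the gripper's body (76 mm by 85 mm) begins 54 mm behind the grasp point. The pads swing forward as they close: fully open they stand 13 mm farther back than shut.
Start: joints at [0.259, 0.385, 0.008, 0, -1.194, -0.259], TCP at [0.625, 0, 0.231] pointing down, gripper open.
Joint ranges: [-3.14, 3.14], [-1.21, 2.06], [-1.07, 1.41], [-3.16, 2.05], [-2.99, -0.16], [-3.1, 3.1]. Speed limits (rad/s): [2.79, 2.79, 3.14, 3.14, 3.14, 3.14].

## Interface

Orientations are given as a rotation vector (axis times angle).
In Python, from rig import robot gives the robot as it stands.
- The arm moves only by the shell command python3 steer.py [OPENING] [FORCE], which reads ROWS from standard input. ROWS is one flat JSON list of numbers that holds 1 to 8 rows one after another, with no inner brackets; each row has 6 numbers: dx, dy, dz in units of 100 mm, then a rotation vector rx, ry, rz in units of 0.25 rad; each row is the pose to reach, as a shift and turn from the pose commanded when the command began, along the tool's axes at that moment; what a row does not reach only later rows make up. A row lasts 1/10 s, in which the tool goes at most 0.05 m and 0.15 rad, less where a joint would pass 70% of its speed; a pose out of reach is approached as far as the arm can. OPENING is the opening from 0.0 (shut) to 1.0 (fully open), set as the command begins (- or left out keeps the last). The fingers move at their own pace and stop on an object; FORCE is the grip in N (left out, the last holds). Time passes only in rows, so rows that do not move let the fingers close. It prints the time, the measured TCP pose, the force, the opening and the grip force at its end. Input that does not fit is refused with a message, and nothing moves.
- robot.observe(): the state, without advancing time (a new reading comes with each control period).
- robot.get_image(name): name is "scene" or "side" or "wrist"; returns the picture (384x512x3 uint8, blue, green, red); there is no depth.
- robot.get_calibration(name): a dict with "fx", "fy", "cx", "cy" (pixels), "rvec" (rotation vector, rad) and "tvec" (3), from world to camera coordinates, as OpenCV has them; the wrist camera has in their place "T_tool_cam" (4x4, takes a point from camera to tool coordinates, whose origin is the TCP and whose axes are the flange's). Camera axes: x right, y down, z forward; pixel columns grow to the right and rows downward; lengths in m; the calibration is good to about 2 mm. A picture is of the moment at which its call begins: read the wrist's pose just before it. get_calibration takes no time and is no camera call.
- robot.close_job(): hands the job in; it is judged then, once.
The state is a dict: "clock": time; "q": joint angles; "joint_velocities": joint speeds; "joint_torque": joint torques, N m; "tool_pos": TCP position; "orientation": TCP orientation; "wrist_force": force on the tool from outside, world axes, zero at the start; "ft_torque": the same for the moment, N m; "width": opening from 0.0 (shut) to 1.0 (fully open); "grip_force": force on a finger pad.
Only numpy, scipy, OpenCV 4.12 (cv2) and the standard library are available. Lean on these libraries where they do the work, as an engineer would, in place of code of your own. Each camera call takes 0.05 s, during which the arm holds its last target. There are 200 camera calls.

## Working session

There is one attempt and no reset: what is moved stays moved. The work goes in short steps, Python scripts to look and compute and a shell command to move; the robot and the scene stay as the last step left them, time stands still between calls to the robot, and variables do not carry over. Pictures are saved under pics/ and viewed, at most 10 in all, crops included, and the job is handed in when it is done.

```bash
ls; mkdir -p pics; python3 - <<'E'
from rig import robot
import cv2
for n in("scene","side"):
    cv2.imwrite(f"pics/{n}0.png",robot.get_image(n)); print(n,robot.get_calibration(n))
print(robot.get_calibration("wrist"))
o=robot.observe();print(o)
a=cv2.imread("pics/scene0.png");b=cv2.imread("pics/side0.png")
import numpy as np
E
```

```text
pics
rig.py
steer.py
scene {'fx': 457.9846826070776, 'fy': 457.9846826070776, 'cx': 256.16011347503957, 'cy': 187.44688734488383, 'rvec': array([ 1.63564739,  2.18530248, -0.63086045]), 'tvec': array([ 0.17226774, -0.43773055,  1.71267959])}
side {'fx': 473.9545288953623, 'fy': 473.9545288953623, 'cx': 256.89422351372104, 'cy': 189.9383264159087, 'rvec': array([ 0.29459395, -2.72699645,  1.31866693]), 'tvec': array([0.58040997, 0.16316513, 1.33867445])}
{'fx': 298.6197919379071, 'fy': 298.6197919379071, 'cx': 261.56019663285724, 'cy': 190.7212546834135, 'T_tool_cam': array([[ 1.33585242e-03, -9.62149317e-01, -2.72519556e-01,
         6.89497437e-02],
       [ 9.99997549e-01,  8.04052886e-04,  2.06308206e-03,
         6.78215593e-04],
       [-1.76587286e-03, -2.72521644e-01,  9.62148032e-01,
        -1.42989213e-01],
       [ 0.00000000e+00,  0.00000000e+00,  0.00000000e+00,
         1.00000000e+00]])}
{'clock': 0.1, 'q': array([ 2.58592313e-01,  3.85474638e-01,  6.78118937e-03, -4.27407920e-04,
       -1.19399036e+00, -2.58564186e-01]), 'joint_velocities': array([-0.00059326, -0.00156654,  0.00421048,  0.00212998,  0.00053525,
       -0.00015854]), 'joint_torque': array([-2.41840362e-04, -3.93318665e+01,  1.88929778e+01,  4.19793829e+00,
       -2.58899068e-03, -3.31562532e-06]), 'tool_pos': array([6.24489838e-01, 1.32613276e-05, 2.30342442e-01]), 'orientation': array([ 2.22028477e+00, -2.22057235e+00, -2.02918346e-03]), 'wrist_force': array([-0.35485626,  0.54490873, -0.4786686 ]), 'ft_torque': array([-0.04121412, -0.01462475,  0.0317715 ]), 'grip_force': 0.0, 'width': 1.0023004950251773}
```

View pics/scene0.png

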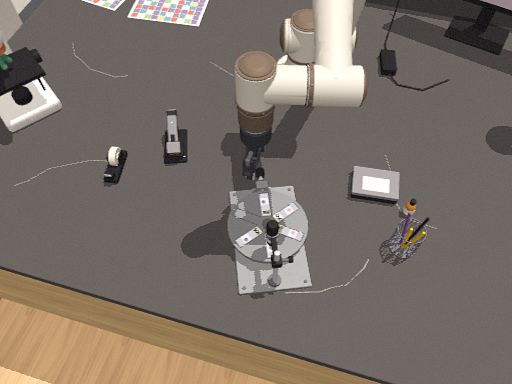

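View pics/side0.png

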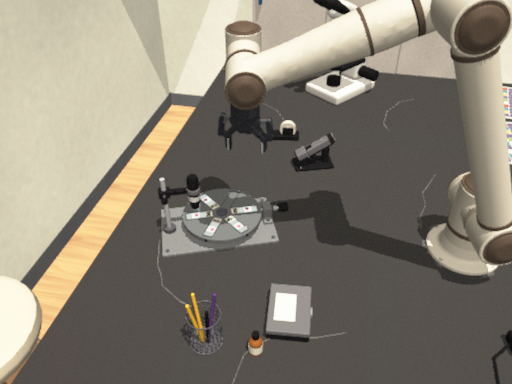

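Scene view: the scanner/cradle is around (175,135), the station disc axis around (268,225), the plunger knob at about (260,175). Side view: scanner around (315,150), knob (282,207), disc (222,215). I'll enlarge both.

```bash
python3 - <<'E'
import cv2,numpy as np
a=cv2.imread("pics/scene0.png");b=cv2.imread("pics/side0.png")
r=lambda im,x,y,w,h,W,H:cv2.resize(im[y:y+h,x:x+w],(W,H),interpolation=cv2.INTER_CUBIC)
# scale 6 scanner, scale 4 station
p=np.zeros((600,800,3),np.uint8)
p[:300,:300]=r(a,150,100,50,75-25,300,300); p[150:150,:]=0
p[300:600,:300]=r(b,285,125,50,50,300,300)
p[:300,300:800]=r(a,222,165,100,60,500,300)
p[300:600,300:800]=r(b,195,170,100,60,500,300)
cv2.imwrite("pics/m1.png",p)
q=np.zeros((600,800,3),np.uint8)
q[:,:400]=r(a,220,180,100,150,400,600)
q[:350,400:]=r(b,155,170,140,122,400,350)
cv2.imwrite("pics/m2.png",q)
from scipy.spatial.transform import Rotation as R
from rig import robot
for n in("scene","side"):
    c=robot.get_calibration(n);M=R.from_rotvec(c["rvec"]).as_matrix();print(-M.T@c["tvec"]);print(M)
E
```

```text
[1.2856886  0.1903595  1.21050555]
[[-0.28055162  0.9598273   0.00472698]
 [ 0.80963455  0.23929061 -0.53594021]
 [-0.51554116 -0.14653177 -0.84424271]]
[0.35843026 1.05036176 0.96115337]
[[-0.97648664 -0.21553745 -0.0041776 ]
 [-0.13056736  0.60672977 -0.78411169]
 [ 0.17154011 -0.76512913 -0.62060567]]
```

View pics/m1.png

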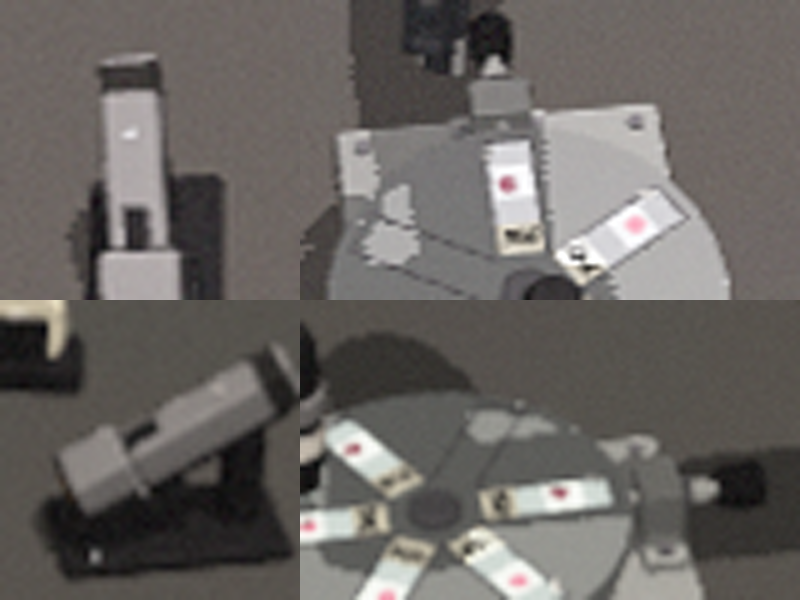

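```bash
nproc
```

```text
4
```
Scanner: cradle points +x world (head away from robot, approx). x~? Let's triangulate.

The montage shows the scanner head step at scene ≈(167..180,141) and side ≈(305,200→ crop 115,425). The knob centre is at scene ≈(260,173) and side ≈(283,206). Next I'll check the wrist view and compute a rough layout.

```bash
cat > h.py <<'E'
from rig import robot
import cv2,numpy as np,json
from scipy.spatial.transform import Rotation as R
def cam(n,o=None):
    c=robot.get_calibration(n);K=np.array([[c["fx"],0,c["cx"]],[0,c["fy"],c["cy"]],[0,0,1]])
    if n=="wrist":
        T=np.eye(4);T[:3,:3]=R.from_rotvec(o["orientation"]).as_matrix();T[:3,3]=o["tool_pos"]
        W=T@c["T_tool_cam"];E=np.linalg.inv(W)[:3]
    else: E=np.c_[R.from_rotvec(c["rvec"]).as_matrix(),c["tvec"]]
    return K,E
def ray(KE,px):
    K,E=KE;M=E[:,:3];d=M.T@np.linalg.inv(K)@[*px,1];return -M.T@E[:,3],d/np.linalg.norm(d)
def atz(KE,px,z):
    c,d=ray(KE,px);return c+d*(z-c[2])/d[2]
def tri(*obs):
    A=np.zeros((3,3));b=np.zeros(3)
    rs=[ray(*o) for o in obs]
    for c,d in rs: P=np.eye(3)-np.outer(d,d);A+=P;b+=P@c
    x=np.linalg.solve(A,b);res=[1e3*np.linalg.norm(np.cross(x-c,d)) for c,d in rs]
    return x,np.round(res,1)
def proj(KE,X):
    p=KE[0]@(KE[1][:,:3]@X+KE[1][:,3]);return p[:2]/p[2]
def snap(tag):
    o=robot.observe();im=robot.get_image("wrist")
    cv2.imwrite(f"pics/{tag}.png",im);np.savez(f"pics/{tag}.npz",orientation=o["orientation"],tool_pos=o["tool_pos"]);return cam("wrist",o),im
def load(tag): return cam("wrist",np.load(f"pics/{tag}.npz"))
E
python3 - <<'E'
from h import *
S,D=cam("scene"),cam("side")
k=lambda x,y:(222-.5+x/5-60+.0+.1-0,0)
sc6=lambda x,y:(150+x/6-.4,100+y/6-.4); sd6=lambda x,y:(285+x/6-.4,125+(y-300)/6-.4)
sc5=lambda x,y:(222+(x-300)/5-.4,165+y/5-.4); sd5=lambda x,y:(195+(x-300)/5-.4,170+(y-300)/5-.4)
print("knob",tri((S,sc5(490,42)),(D,sd5(743,483))))
print("hub",tri((S,sc5(545,285)),(D,sd5(435,508))))
print("slit mid-tail top", tri((S,sc6(131,90)),(D,sd6(248,375))))
print("tailend top centre", tri((S,sc6(130,58)),(D,sd6(285,350))))
print("tail z.13",atz(S,sc6(131,90),.11), atz(S,sc6(140,250),.07))
snap("w0")
E
```

```text
knob (array([ 0.51891796, -0.01753176,  0.04499627]), array([1.5, 1.5]))
hub (array([0.68441299, 0.06289055, 0.06465288]), array([0.2, 0.2]))
slit mid-tail top (array([ 0.42766799, -0.33402903,  0.10758485]), array([1.7, 1.7]))
tailend top centre (array([ 0.4113238 , -0.34060575,  0.11870466]), array([2.3, 2.3]))
tail z.13 [ 0.42769924 -0.33415028  0.11      ] [ 0.49821428 -0.30716232  0.07      ]
```

View pics/w0.png

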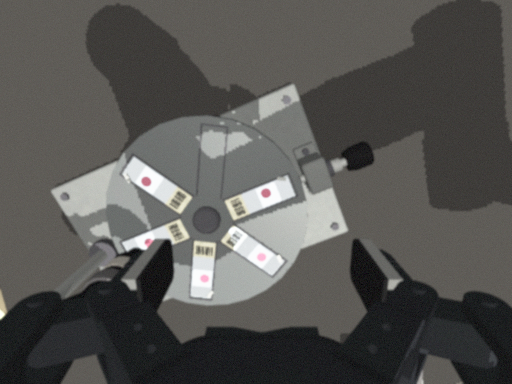

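View pics/m2.png

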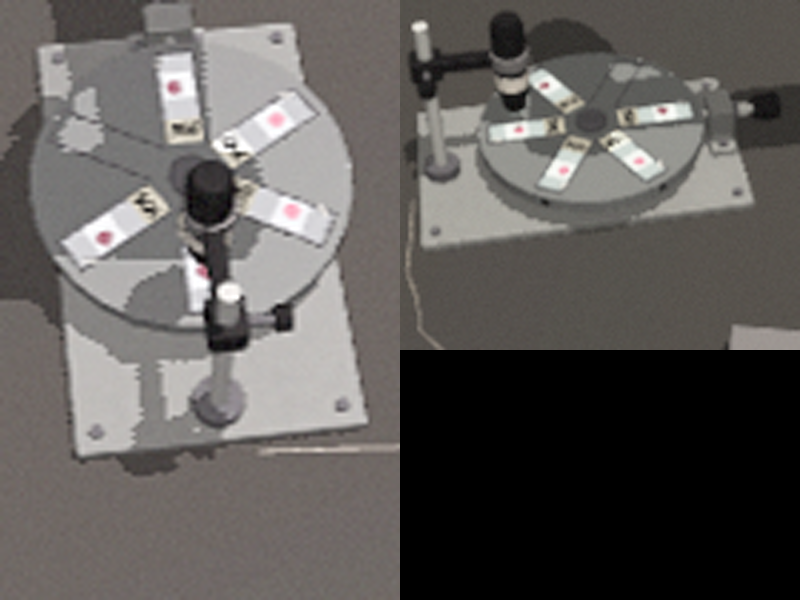

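Wrist view: hub at (206,220), knob at (357,157), microscope slide label at about (176,233) and partly hidden by the finger. Second montage: the microscope stands on the far (+x, +y) side of the disc. Next I'll look at the scanner from above.

The rows are not in the units I measure in: shifts go in units of 100 mm and turns go in units of 0.25 rad. I convert before sending: 0.32 m is 3.2, 0.165 m is 1.65, 1.2 rad is 4.8.

```bash
python3 - <<'E'
from h import *
S,D,W=cam("scene"),cam("side"),load("w0")
sc5=lambda x,y:(222+(x-300)/5-.4,165+y/5-.4); sd5=lambda x,y:(195+(x-300)/5-.4,170+(y-300)/5-.4)
k,r=tri((S,sc5(490,42)),(D,sd5(743,483)),(W,(357,157)));print(k,r)
h,r=tri((D,sd5(435,508)),(W,(206,220)));print(h,r,np.linalg.norm((h-k)[:2]),np.degrees(np.arctan2(*(h-k)[1::-1])))
h=atz(W,(206,220),.062);k=atz(W,(357,157),.047);print(h,k,np.linalg.norm((h-k)[:2]),np.degrees(np.arctan2(*(h-k)[1::-1])))
E
echo '[0.4,0.2,0,0,0,0.6,0.8,0.4,0,0,0,1.2,1.2,0.6,-0.1,0,0,1.8,1.6,0.8,-0.1,0,0,2.4,2,1,-0.2,0,0,3,2.4,1.2,-0.2,0,0,3.6,2.8,1.45,-0.3,0,0,4.2,3.2,1.65,-0.3,0,0,4.8]' | python3 steer.py
echo '[0,0,0,0,0,0,0,0,0,0,0,0,0,0,0,0,0,0]' | python3 steer.py
python3 -c "
from h import *
snap('w1');print(robot.observe())"
```

```text
[ 0.51860968 -0.01619636  0.04633743] [2.3 1.4 1.6]
[0.6863463  0.05511153 0.05733652] [0.8 0.8] 0.18226460949797768 23.03122899232279
[0.68465995 0.05312933 0.062     ] [ 0.51764113 -0.01515906  0.047     ] 0.1804399879759952 22.23800562790778
clock: 0.95
tool_pos: [0.459, -0.3216, 0.2626]
orientation: [-0.57, 3.088, -0.002]
wrist_force: [-0.3, -0.4, -0.7]
width: 0.999
grip_force: 0.0
clock: 1.25
tool_pos: [0.4601, -0.3194, 0.261]
orientation: [0.581, -3.087, -0.001]
wrist_force: [0.2, 1.8, -0.6]
width: 0.998
grip_force: 0.0
{'clock': 1.3, 'q': array([-3.16944086e-01,  2.54648401e-01, -1.05176041e-01, -1.94987257e-04,
       -1.21142976e+00, -8.81219072e-01]), 'joint_velocities': array([ 0.00976465, -0.00179995,  0.00156562,  0.00228793, -0.00052216,
       -0.00077728]), 'joint_torque': array([-4.48157452e-01, -3.26763225e+01,  1.89662451e+01,  4.22579885e+00,
       -6.10967225e-03,  9.95155970e-04]), 'tool_pos': array([ 0.46041046, -0.31913453,  0.26103397]), 'orientation': array([ 5.81786259e-01, -3.08693404e+00, -5.97959941e-04]), 'wrist_force': array([0.81922171, 0.27652688, 0.05177837]), 'ft_torque': array([-0.053982  , -0.00802305, -0.03280003]), 'grip_force': 0.0, 'width': 1.0015207775015083}
```

View pics/w1.png

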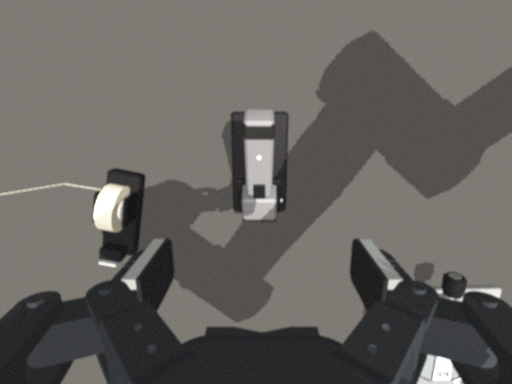

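The scanner is nearly upright in the picture: tail end top at (259,117), white dot at (259,158), head's rear step at row ≈185 with cols 243–276, front end at row ≈220. I'll take a second, shifted wrist view and enlarge both.

Converted, 0.05 m is 0.5, 0.03 m is 0.3.

```bash
echo '[0.2,0,0,0,0,0,0.5,0,0.2,0,0,0,0.5,0,0.3,0,0,0,0.5,0,0.3,0,0,0,0.5,0,0.3,0,0,0]' | python3 steer.py
python3 - <<'E'
from h import *
K2,im=snap("w2"); K1=load("w1"); a=cv2.imread("pics/w1.png")
p=np.zeros((600,800,3),np.uint8)
for i,(K,m) in enumerate(((K1,a),(K2,im))):
    u,v=proj(K,atz(K1,(259,165),.085)); x,y=int(u)-33,int(v)-62 if i==0 else int(v)-62
    w,h=66,124
    if i: x,y,w,h=int(u)-40,int(v)-75,80,150
    x,y=max(x,0),max(y,0); print(i,x,y)
    s=600/h; c=cv2.resize(m[y:y+h,x:x+w],None,fx=s,fy=s,interpolation=cv2.INTER_CUBIC)[:600,:390]
    p[:c.shape[0],i*400:i*400+c.shape[1]]=c; print(s)
cv2.imwrite("pics/m3.png",p)
E
```

```text
clock: 1.8
tool_pos: [0.4139, -0.338, 0.2317]
orientation: [-0.581, 3.087, -0.001]
wrist_force: [-0.0, -0.2, 1.1]
width: 0.998
grip_force: 0.0
0 225 102
4.838709677419355
1 219 142
4.0
```

View pics/m3.png

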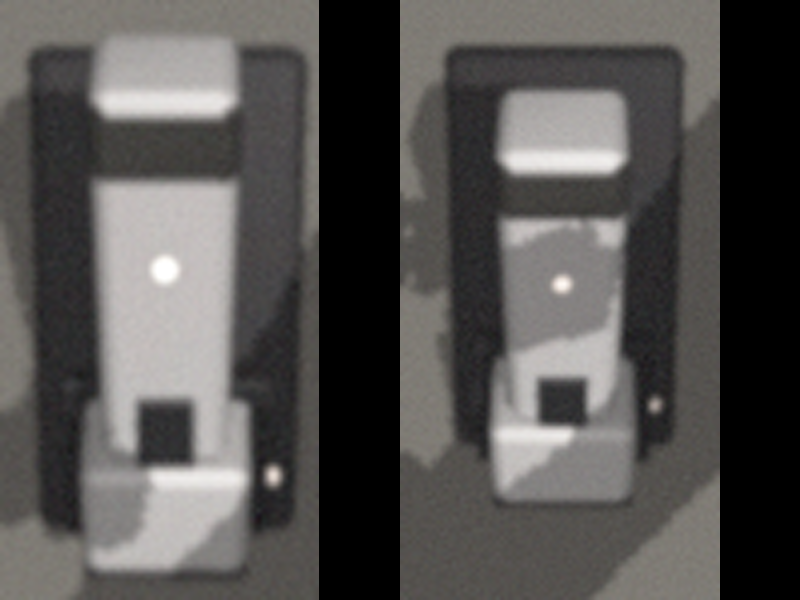

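The enlarged views show the tail's top edge, the white dot, the head's rear-top edge and its front-top edge, so I can triangulate all four.

```bash
python3 - <<'E'
from h import *
K1,K2=load("w1"),load("w2");S,D=cam("scene"),cam("side")
f1=lambda x,y:(225+x/4.8387-.4,102+y/4.8387-.4); f2=lambda x,y:(219+(x-400)/4-.375,142+y/4-.375)
P={}
for n,a,b in (("tail",(166,105),(562,162)),("dot",(165,269),(562,284)),("hr",(166,478),(562,435)),("hf",(166,570),(562,500)),("tL",(96,105),(499,162)),("tR",(238,105),(627,162)),("hL",(85,478),(492,435)),("hR",(249,478),(635,435))):
    P[n],r=tri((K1,f1(*a)),(K2,f2(*b)));print(n,P[n].round(4),r)
print("hf-tail len", np.linalg.norm(P["hf"]-P["tail"]),"wid",np.linalg.norm(P["tL"]-P["tR"]),np.linalg.norm(P["hL"]-P["hR"]))
d=P["hf"]-P["tail"];print("yaw",np.degrees(np.arctan2(d[1],d[0])),"pitch",np.degrees(np.arcsin(-d[2]/np.linalg.norm(d))))
yaw=np.arctan2(d[1],d[0])
x=R.from_euler("ZY",[yaw,np.radians(30)]).as_matrix();
for n,l in (("tail",[-.072,0,.013]),("hr",[.032,0,.015]),("hf",[.071,0,.015])): print(n,P[n]-x@l)
sc6=lambda x,y:(150+x/6-.4,100+y/6-.4)
print("dot scene", proj(S,P["dot"]), sc6(130,132)); print("dot side",proj(D,P["dot"]))
t=R.from_rotvec(robot.observe()["orientation"]).as_matrix();print("tool x yaw",np.degrees(np.arctan2(t[1,0],t[0,0])))
E
```

```text
tail [ 0.41   -0.3411  0.1162] [0.1 0.1]
dot [ 0.4425 -0.3287  0.0998] [0. 0.]
hr [ 0.4948 -0.3086  0.0696] [0.1 0.1]
hf [ 0.5236 -0.2975  0.0518] [0.1 0.1]
tL [ 0.415  -0.354   0.1163] [0.3 0.3]
tR [ 0.4048 -0.3279  0.1162] [0.1 0.1]
hL [ 0.502  -0.3269  0.0696] [0.1 0.1]
hR [ 0.4874 -0.2896  0.0695] [0.1 0.1]
hf-tail len 0.13764811395841148 wid 0.028085024473747017 0.040013477063636047
yaw 20.995495257618515 pitch 27.908664044137307
tail [ 0.46213498 -0.32111616  0.06892316]
hr [ 0.46195851 -0.32117013  0.07256422]
hf [ 0.45914491 -0.32226367  0.07426306]
dot scene [171.75669079 120.54945558] (171.26666666666665, 121.6)
dot side [321.51236898 139.02955666]
tool x yaw -158.68196861678115
```

```bash
echo '[-0.25,-0.01,0,0,0,0,-0.5,-0.02,0,0,0,0,-0.5,-0.02,0.3,0,0,0,-0.5,-0.02,0.6,0,0,0,-0.5,-0.02,0.9,0,0,0,-0.5,-0.02,1.1,0,0,0,-0.5,-0.02,1.1,0,0,0,-0.5,-0.02,1.1,0,0,0]' | python3 steer.py; python3 - <<'E'
from h import *
o=robot.observe();T=R.from_rotvec(o["orientation"]).as_matrix();print(o["tool_pos"],T.T@(np.array([.461,-.3215,.054])-o["tool_pos"]))
E
```

```text
clock: 2.65
tool_pos: [0.4619, -0.322, 0.1222]
orientation: [-0.581, 3.087, -0.002]
wrist_force: [0.8, 0.3, -0.1]
width: 1.001
grip_force: 0.0
[ 0.46186612 -0.32204816  0.12215891] [0.00064271 0.00091269 0.06815748]
```

Converted, 0.068 m is 0.68, 0.067 m is 0.67.

```bash
echo '[0,0.01,0.25,0,0,0,0,0.01,0.45,0,0,0,0,0.01,0.6,0,0,0,0,0.01,0.67,0,0,0,0,0.01,0.68,0,0,0,0,0.01,0.68,0,0,0]' | python3 steer.py
echo '[0,0,0,0,0,0,0,0,0,0,0,0,0,0,0,0,0,0,0,0,0,0,0,0,0,0,0,0,0,0,0,0,0,0,0,0,0,0,0,0,0,0,0,0,0,0,0,0]' | python3 steer.py 0.0 60; python3 - <<'E'
from h import *
o=robot.observe();print(o["tool_pos"],o["orientation"])
snap("w3")
E
```

```text
clock: 3.25
tool_pos: [0.4614, -0.3213, 0.0546]
orientation: [-0.579, 3.086, -0.002]
wrist_force: [-0.6, 0.4, 0.2]
width: 1.0
grip_force: 0.0
clock: 4.05
tool_pos: [0.461, -0.3211, 0.0539]
orientation: [-0.579, 3.087, -0.001]
wrist_force: [1.6, -0.3, 4.8]
width: 0.342
grip_force: 60.4
[ 0.46095057 -0.32114986  0.05385094] [-5.79325277e-01  3.08654058e+00 -1.43802033e-03]
```

Converted, -0.18 m is -1.8, -0.17 m is -1.7.

```bash
echo '[0,0,-0.05,0,0,0,0,0,-0.2,0,0,0,0,0,-0.4,0,0,0,0,0,-0.7,0,0,0,0,0,-1,0,0,0,0,0,-1.4,0,0,0,0,0,-1.7,0,0,0,0,0,-1.8,0,0,0]' | python3 steer.py; python3 - <<'E'
from h import *
W=load("w0");D=cam("side")
print("label w0",atz(W,(176,233),.056)); print("label side",atz(D,(155+153/2.857-.4,170+126/2.869-.4),.056))
for b in (.6847,.6863):
    pass
S=cam("scene"); im=robot.get_image("scene");sd=robot.get_image("side");K,w=snap("w4")
a=cv2.imread("pics/w0.png")[190:270,100:260]
p=np.zeros((600,800,3),np.uint8)
p[:300,:600]=cv2.resize(a,(600,300),interpolation=cv2.INTER_CUBIC)
b=cv2.imread("pics/side0.png")[185:235,150:240]
p[300:,:540]=cv2.resize(b,(540,300),interpolation=cv2.INTER_CUBIC)
p[300:600,550:800]=cv2.resize(w[100:350,130:380],(250,300))
cv2.imwrite("pics/m4.png",p)
E
```

```text
clock: 4.9
tool_pos: [0.4609, -0.3212, 0.2361]
orientation: [-0.579, 3.084, -0.003]
wrist_force: [0.8, -0.6, -2.0]
width: 0.349
grip_force: 60.8
label w0 [0.7217926  0.07026076 0.056     ]
label side [0.72295225 0.07161876 0.056     ]
```

View pics/m4.png

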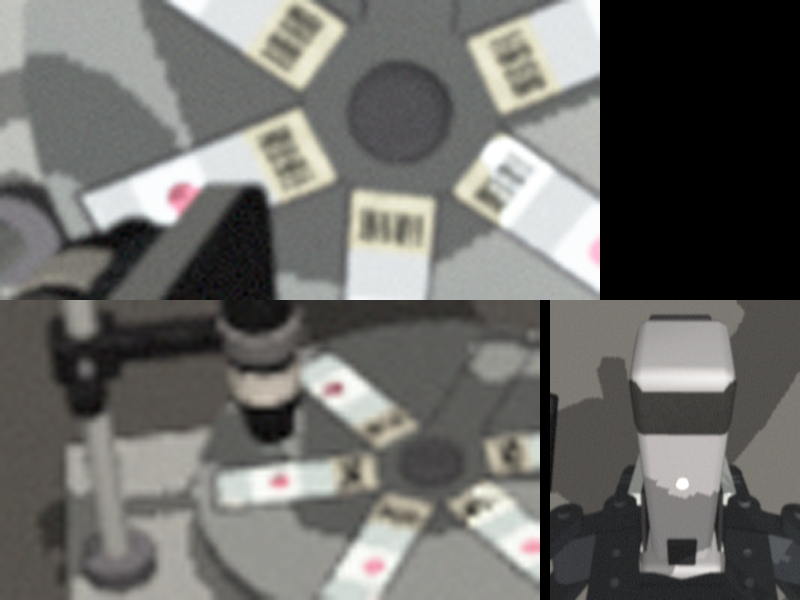

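The scanner is held straight in the gripper. The target label (the one opposite the plunger) is centred at about (177,231.3) in w0 and (208.6,213.3) in the side view. Now the scan pose.

```bash
cat > plan.py <<'E'
from h import *
W=load("w0");D=cam("side")
L,r=tri((W,(177,231.3)),(D,(208.6,213.3)))
L2=atz(W,(177,231.3),.056); L=(atz(D,(208.6,213.3),.056)+2*L2)/3
psi=np.radians(22.6)
o3=np.load("pics/w3.npz");Rt0=R.from_rotvec(o3["orientation"]).as_matrix()
Rs0=R.from_euler("ZY",[np.radians(21),np.radians(30)]).as_matrix()
so=np.array([.461,-.3215,.072]); Rst=Rt0.T@Rs0; ost=Rt0.T@(so-o3["tool_pos"])
def target(P,dist,yaw=psi):
    Rs=R.from_euler("ZY",[yaw,np.radians(P)]).as_matrix(); o=L-Rs[:,0]*(dist+.071)
    Rt=Rs@Rst.T; return o-Rt@ost,Rt
def now():
    o=robot.observe();Rt=R.from_rotvec(o["orientation"]).as_matrix();return o["tool_pos"],Rt
def delta(p,Rt):
    q,Rn=now();return (Rn.T@(p-q)).round(4),R.from_matrix(Rn.T@Rt).as_rotvec().round(4)
def beam():
    q,Rn=now();w=q+Rn@(ost+Rst@[.071,0,0]);b=Rn@Rst[:,0];h=w+b*(.056-w[2])/b[2];return w.round(4),((h-L)*1e3).round(1),np.linalg.norm(h-w).round(4)
E
python3 - <<'E'
from plan import *
print(tri((W,(177,231.3)),(D,(208.6,213.3))),L2,L)
K=load("w4");q,Rn=now()
for n,X in (("dot",[.4425,-.3287,.0998]),("tail",[.41,-.3411,.1162]),("hr",[.4948,-.3086,.0696])):
    print(n,proj(K,q+Rn@(Rt0.T@(np.array(X)-o3["tool_pos"]))))
p,Rt=target(52,.1);print(p,Rt[:,2],delta(p,Rt))
E
```

```text
(array([0.72175881, 0.06896665, 0.0544523 ]), array([0.8, 0.8])) [0.72048445 0.0681413  0.056     ] [0.72097817 0.06890321 0.056     ]
dot [260.25835139 248.11435097]
tail [260.64867456 161.6417269 ]
hr [260.24164403 320.47237671]
[0.61744314 0.02617899 0.17389261] [-0.34458333 -0.14463704 -0.92754647] (array([-0.2727,  0.2656,  0.0583]), array([ 0.0075,  0.3819, -0.0282]))
```

```bash
python3 - <<'E'
from plan import *
a=cv2.imread("pics/w3.png",0);b=cv2.imread("pics/w4.png",0)
for n,(x,y,w,h) in {"dot":(252,242,22,22),"tail":(215,155,90,30),"head":(250,296,26,16),"tL":(208,160,24,40),"tR":(292,160,24,40)}.items():
    r=cv2.matchTemplate(b[y-20:y+h+20,x-20:x+w+20],a[y:y+h,x:x+w],cv2.TM_CCOEFF_NORMED);_,v,_,l=cv2.minMaxLoc(r);print(n,round(v,3),l[0]-20,l[1]-20)
for m in(a,b):
    s=m[235:270,245:280];t=(s>245);ys,xs=np.nonzero(t);print(len(xs),xs.mean()+245,ys.mean()+235)
E
```

```text
dot 0.976 0 0
tail 0.999 0 0
head 0.993 0 0
tL 0.982 1 0
tR 0.99 0 0
87 261.86206896551727 252.91954022988506
80 262.05 252.8375
```

No slip since the seat. Moving to the scan pose.

```bash
echo '[-0.3,0.3,0,0,0.2,0,-0.65,0.65,0,0,0.4,0,-1,1,0,0,0.6,0,-1.35,1.3,0,0,0.8,0,-1.7,1.65,0,0,1,-0.04,-2.05,2,0,0,1.2,-0.08,-2.4,2.35,0.1,0,1.4,-0.08,-2.6,2.6,0.2,0,1.52,-0.12]' | python3 steer.py
echo '[0,0,0,0,0,0,0,0,0,0,0,0,0,0,0,0,0,0]' | python3 steer.py
python3 - <<'E'
from plan import *
p,Rt=target(52,.1);print(delta(p,Rt),beam())
E
```

```text
clock: 5.85
tool_pos: [0.6087, 0.0189, 0.209]
orientation: [0.553, -2.704, 0.098]
wrist_force: [-0.4, 0.2, -2.3]
width: 0.342
grip_force: 60.7
clock: 6.15
tool_pos: [0.6077, 0.0147, 0.2122]
orientation: [0.55, -2.709, 0.098]
wrist_force: [-0.2, -0.8, -1.3]
width: 0.346
grip_force: 60.8
(array([-0.0268,  0.0064,  0.0306]), array([0.0048, 0.0005, 0.0021])) (array([0.6543, 0.034 , 0.1731]), array([17.6,  1. , -0. ]), np.float64(0.1487))
```

Converted, 0.031 m is 0.31, 0.028 m is 0.28, 0.005 rad is 0.02.

```bash
echo '[-0.08,0.02,0.1,0,0,0,-0.16,0.04,0.2,0,0,0,-0.24,0.06,0.28,0.02,0,0.008,-0.27,0.06,0.31,0.02,0,0.008,-0.27,0.06,0.31,0.02,0,0.008,-0.27,0.06,0.31,0.02,0,0.008]' | python3 steer.py
python3 - <<'E'
from plan import *
p,Rt=target(52,.1);print(delta(p,Rt),beam())
im=robot.get_image("side");w=robot.get_image("wrist");s=robot.get_image("scene")
q=np.zeros((600,800,3),np.uint8)
q[:300,:400]=cv2.resize(im[100:250,100:300],(400,300),interpolation=cv2.INTER_CUBIC)
q[:300,400:]=cv2.resize(s[120:270,180:380],(400,300),interpolation=cv2.INTER_CUBIC)
q[300:,:400]=cv2.resize(w,(400,300))
q[300:,400:800]=cv2.resize(im[180:240,170:250],(400,300),interpolation=cv2.INTER_CUBIC)
cv2.imwrite("pics/m5.png",q)
E
```

```text
clock: 6.75
tool_pos: [0.6187, 0.0266, 0.1747]
orientation: [0.55, -2.712, 0.106]
wrist_force: [0.2, -0.4, -1.5]
width: 0.343
grip_force: 60.8
(array([ 0.001 , -0.    ,  0.0012]), array([-0.0011,  0.0032,  0.0008])) (array([0.6655, 0.0457, 0.1357]), array([ 2.4,  1. , -0. ]), np.float64(0.1014))
```

View pics/m5.png

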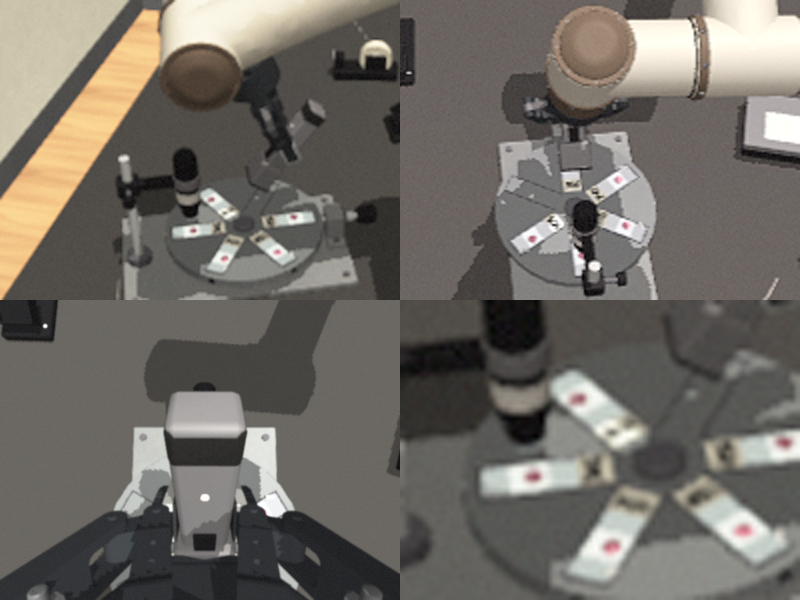

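The beam geometry is clear: the window is about 100 mm from the label, aimed over the hub with the microscope untouched. I'll make a small correction, then hold.

```bash
echo '[0.01,0,0.01,0,0.012,0,0.01,0,0.01,0,0.012,0,0.01,0,0.01,0,0.012,0]' | python3 steer.py >/dev/null
H='hold'; for i in 1 2 3; do echo '[0,0,0,0,0,0,0,0,0,0,0,0,0,0,0,0,0,0,0,0,0,0,0,0,0,0,0,0,0,0,0,0,0,0,0,0,0,0,0,0,0,0,0,0,0,0,0,0]' | python3 steer.py|head -2; python3 -c "
from plan import *
print(beam())"; done
python3 - <<'E'
from plan import *
p=o3["tool_pos"]+[0,0,.15];print(delta(p,Rt0))
E
```

```text
clock: 8.0
tool_pos: [0.6174, 0.0262, 0.174]
(array([0.664 , 0.0453, 0.1349]), array([-0.1,  0.2, -0. ]), np.float64(0.1001))
clock: 8.8
tool_pos: [0.6173, 0.0262, 0.174]
(array([0.664 , 0.0452, 0.1349]), array([-0.1,  0.2, -0. ]), np.float64(0.1001))
clock: 9.6
tool_pos: [0.6174, 0.0262, 0.174]
(array([0.6641, 0.0453, 0.1349]), array([-0.1,  0.2, -0. ]), np.float64(0.1001))
(array([ 0.2703, -0.2589,  0.0766]), array([-0.0042, -0.3838,  0.0289]))
```

```bash
echo '[0.15,-0.15,-0.2,0,0,0,0.45,-0.45,-0.2,0,-0.2,0,0.8,-0.8,-0.1,0,-0.4,0,1.15,-1.15,0.1,0,-0.6,0.04,1.5,-1.5,0.3,0,-0.8,0.04,1.9,-1.85,0.4,0,-1,0.08,2.3,-2.2,0.6,0,-1.28,0.12,2.7,-2.59,0.77,-0.016,-1.536,0.116]' | python3 steer.py
echo '[0,0,0,0,0,0,0,0,0,0,0,0,0,0,0,0,0,0]' | python3 steer.py
python3 - <<'E'
from plan import *
p=o3["tool_pos"]+[0,0,.15];print(delta(p,Rt0))
E
```

```text
clock: 10.4
tool_pos: [0.4709, -0.2987, 0.2045]
orientation: [-0.58, 3.084, -0.002]
wrist_force: [1.3, 0.0, -1.1]
width: 0.34
grip_force: 60.8
clock: 10.7
tool_pos: [0.4728, -0.2972, 0.204]
orientation: [-0.58, 3.086, -0.002]
wrist_force: [0.6, 0.2, -0.9]
width: 0.339
grip_force: 60.7
(array([ 0.0197, -0.018 ,  0.0002]), array([-0.0002, -0.    ,  0.0004]))
```

Converted, 0.07 m is 0.7, 0.05 m is 0.5.

```bash
echo '[0.1,-0.09,0,0,0,0,0.2,-0.18,0,0,0,0,0.2,-0.18,0,0,0,0,0.2,-0.18,0.2,0,0,0,0.2,-0.18,0.5,0,0,0,0.2,-0.18,0.7,0,0,0,0.2,-0.18,0.7,0,0,0,0.2,-0.18,0.7,0,0,0]' | python3 steer.py
python3 - <<'E'
from plan import *
print(delta(o3["tool_pos"],Rt0))
snap("w5");a=cv2.imread("pics/w3.png",0);b=cv2.imread("pics/w5.png",0)
for n,(x,y,w,h) in {"dot":(252,242,22,22),"tail":(215,155,90,30),"head":(250,296,26,16)}.items():
    r=cv2.matchTemplate(b[y-20:y+h+20,x-20:x+w+20],a[y:y+h,x:x+w],cv2.TM_CCOEFF_NORMED);_,v,_,l=cv2.minMaxLoc(r);print(n,round(v,3),l[0]-20,l[1]-20)
E
```

```text
clock: 11.5
tool_pos: [0.4611, -0.3218, 0.1343]
orientation: [-0.581, 3.086, -0.003]
wrist_force: [-0.1, -0.0, -1.2]
width: 0.344
grip_force: 60.7
(array([-0.0001,  0.0008,  0.0804]), array([-0.0007, -0.0003,  0.0009]))
dot 0.934 0 0
tail 0.999 0 0
head 0.993 0 0
```

```bash
echo '[0,0.005,0.15,0,0,0,0,0.005,0.3,0,0,0,0,0.005,0.45,0,0,0,0,0.005,0.55,0,0,0,0,0.005,0.62,0,0,0,0,0.005,0.66,0,0,0,0,0.005,0.68,0,0,0,0,0.005,0.7,0,0,0]' | python3 steer.py
echo '[0,0,0.03,0,0,0,0,0,0.05,0,0,0,0,0,0.07,0,0,0,0,0,0.09,0,0,0,0,0,0.1,0,0,0,0,0,0.1,0,0,0,0,0,0.1,0,0,0]' | python3 steer.py
python3 - <<'E'
from plan import *
print(delta(o3["tool_pos"],Rt0))
E
```

```text
clock: 12.35
tool_pos: [0.4609, -0.3214, 0.0643]
orientation: [-0.579, 3.085, -0.003]
wrist_force: [-0.7, 0.3, -1.9]
width: 0.345
grip_force: 60.7
clock: 13.05
tool_pos: [0.4607, -0.3213, 0.054]
orientation: [-0.579, 3.086, -0.002]
wrist_force: [0.3, -0.1, -1.5]
width: 0.346
grip_force: 60.9
(array([-0.0003,  0.0001,  0.0002]), array([-0.0006,  0.0004,  0.0001]))
```

Converted, 0.001 m is 0.01, 0.0005 m is 0.005.

```bash
echo '[0,0,0.005,0,0,0,0,0,0.01,0,0,0,0,0,0.01,0,0,0]' | python3 steer.py
echo '[0,0,0,0,0,0,0,0,0,0,0,0,0,0,0,0,0,0,0,0,0,0,0,0,0,0,0,0,0,0,0,0,0,0,0,0]' | python3 steer.py 1.0
python3 -c "
from h import *
snap('w6')
a=cv2.imread('pics/w3.png',0);b=cv2.imread('pics/w6.png',0)
for n,(x,y,w,h) in {'dot':(252,242,22,22),'tail':(215,155,90,30),'head':(250,296,26,16)}.items():
    r=cv2.matchTemplate(b[y-20:y+h+20,x-20:x+w+20],a[y:y+h,x:x+w],cv2.TM_CCOEFF_NORMED);_,v,_,l=cv2.minMaxLoc(r);print(n,round(v,3),l[0]-20,l[1]-20)
"
```

```text
clock: 13.35
tool_pos: [0.461, -0.3214, 0.0539]
orientation: [-0.58, 3.085, -0.003]
wrist_force: [-1.0, 2.2, 5.1]
width: 0.345
grip_force: 61.5
clock: 13.95
tool_pos: [0.4604, -0.3212, 0.0528]
orientation: [-0.579, 3.087, -0.002]
wrist_force: [-0.7, -0.2, -0.0]
width: 1.007
grip_force: 0.0
dot 0.928 -1 2
tail 0.995 -1 3
head 0.987 -1 2
```

The rows are not in the units I measure in: shifts go in units of 100 mm and turns go in units of 0.25 rad. I convert before sending: -0.17 m is -1.7, -0.16 m is -1.6.

```bash
echo '[0,0,-0.2,0,0,0,0,0,-0.6,0,0,0,0,0,-1.1,0,0,0,0,0,-1.6,0,0,0,0,0,-1.7,0,0,0,0,0,-1.7,0,0,0]' | python3 steer.py
python3 - <<'E'
from h import *
K,im=snap("w7");g=im.min(2)
u=proj(K,np.array([.4425,-.3287,.0998]));x,y=u.astype(int);s=g[y-8:y+9,x-8:x+9];ys,xs=np.nonzero(s>s.max()-15);print(u,xs.mean()+x-8,ys.mean()+y-8,s.max())
E
echo '[-0.2,0.3,0,0,0,0,-0.4,0.65,0,0,0,0,-0.6,1,0,0,0,0,-0.8,1.35,0,0,0,0,-1,1.65,0,0,0,0,-1.2,2,0,0,0,-0.04,-1.4,2.3,0,0,0,-0.08,-1.62,2.63,0,0,0,-0.088]' | python3 steer.py
echo '[0,0,0,0,0,0,0,0,0,0,0,0,0,0,0,0,0,0]' | python3 steer.py
python3 - <<'E'
from h import *
K,im=snap("w8");k=np.array([.518,-.0158,.047]);u,v=proj(K,k).astype(int);print(u,v)
u2,v2=proj(K,np.array([.685,.0535,.062])).astype(int);print(u2,v2)
q=np.zeros((600,800,3),np.uint8)
x,y=u-50,v-50
q[:600,:600]=cv2.resize(im[y:y+100,x:x+100],(600,600),interpolation=cv2.INTER_CUBIC)
K7=load("w7");u,v=proj(K7,np.array([.465,-.32,.085])).astype(int)
w=cv2.imread("pics/w7.png")[v-75:v+75,u-33:u+33];q[:455,600:800]=cv2.resize(w,(200,455))
cv2.imwrite("pics/m6.png",q);print(x,y)
E
```

```text
clock: 14.6
tool_pos: [0.4613, -0.3215, 0.2256]
orientation: [-0.578, 3.081, -0.006]
wrist_force: [0.8, -0.5, -0.3]
width: 0.997
grip_force: 0.0
[261.69867894 162.37135796] 262.90909090909093 163.0909090909091 255
clock: 15.45
tool_pos: [0.5145, -0.016, 0.2201]
orientation: [0.612, -3.077, 0.002]
wrist_force: [1.3, 0.1, 0.3]
width: 1.002
grip_force: 0.0
clock: 15.75
tool_pos: [0.5149, -0.0178, 0.2212]
orientation: [0.612, -3.079, 0.002]
wrist_force: [-0.4, 0.0, 0.1]
width: 0.998
grip_force: 0.0
261 176
261 326
211 126
```

View pics/m6.png

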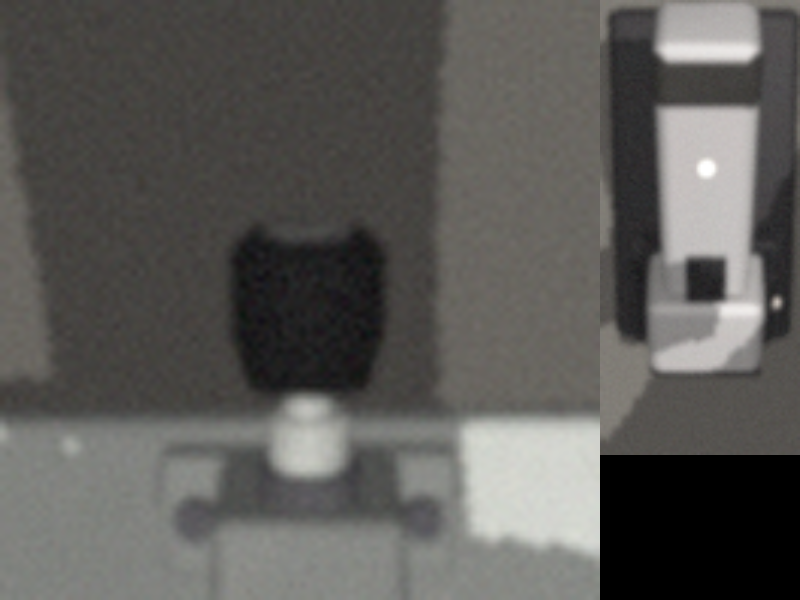

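The scanner is home: the dot is at (262.9,163.1) against (261.7,162.4) predicted. The knob is centred at about (261.8,177.3), with its axis in line with the tool. Descending on it.

```bash
cat > kn.py <<'E'
from plan import *
k=atz(load("w8"),(261.8,177.3),.047)
ax=np.array([np.cos(psi),np.sin(psi),0])
z=np.array([0,0,-1.]);Rk=np.c_[-ax,np.cross(z,-ax),z]
G=k-.003*ax;G[2]=.027
E
python3 -c "
from kn import *
print(k,G,delta(G,Rk))"
```

```text
[ 0.51838107 -0.01554558  0.047     ] [ 0.51561144 -0.01669846  0.027     ] (array([-0.0013,  0.0013,  0.1946]), array([-0.0009, -0.0014, -0.0026]))
```

Converted, 0.194 m is 1.94, 0.19 m is 1.9.

```bash
echo '[-0.01,0.01,0.3,0,0,0,-0.01,0.01,0.7,0,0,0,-0.01,0.01,1.1,0,0,0,-0.01,0.01,1.4,0,0,0,-0.01,0.01,1.6,0,0,0,-0.01,0.01,1.8,0,0,0,-0.01,0.01,1.9,0,0,0,-0.01,0.01,1.94,0,0,0]' | python3 steer.py
echo '[0,0,0,0,0,0,0,0,0,0,0,0,0,0,0,0,0,0]' | python3 steer.py 
python3 -c "
from kn import *
print(delta(G,Rk))"
echo '[0,0,0,0,0,0,0,0,0,0,0,0,0,0,0,0,0,0,0,0,0,0,0,0,0,0,0,0,0,0,0,0,0,0,0,0,0,0,0,0,0,0,0,0,0,0,0,0]' | python3 steer.py 0.0 90
python3 -c "
from kn import *
print(delta(G,Rk))"
```

```text
clock: 16.6
tool_pos: [0.516, -0.0171, 0.0277]
orientation: [0.611, -3.081, 0.002]
wrist_force: [0.4, 0.1, 0.5]
width: 0.999
grip_force: 0.0
clock: 16.9
tool_pos: [0.5174, -0.016, 0.0297]
orientation: [-0.613, 3.078, -0.002]
wrist_force: [0.1, -0.2, -0.0]
width: 1.0
grip_force: 0.0
(array([0.0019, 0.0001, 0.0027]), array([-0.0017,  0.0032, -0.0014]))
clock: 17.7
tool_pos: [0.517, -0.0168, 0.0293]
orientation: [-0.614, 3.079, -0.003]
wrist_force: [-0.0, -5.3, 4.0]
width: 0.3
grip_force: 88.1
(array([0.0013, 0.0006, 0.0023]), array([-0.0022,  0.0013, -0.0011]))
```

The opening of 25.5 mm suggests a grip slightly above the knob's axis. I'll regrip a little lower.

```bash
echo '[0,0,0,0,0,0,0,0,0,0,0,0,0,0,0,0,0,0,0,0,0.03,0,0,0,0.01,0,0.05,0,0,0,0.01,0,0.06,0,0,0,0.01,0,0.06,0,0,0]' | python3 steer.py 0.8
echo '[0,0,0,0,0,0,0,0,0,0,0,0,0,0,0,0,0,0,0,0,0,0,0,0,0,0,0,0,0,0,0,0,0,0,0,0,0,0,0,0,0,0,0,0,0,0,0,0]' | python3 steer.py 0.0 90
python3 -c "
from kn import *
print(delta(G,Rk))"
```

```text
clock: 18.4
tool_pos: [0.5155, -0.0165, 0.0224]
orientation: [-0.613, 3.081, -0.002]
wrist_force: [0.6, 0.8, -0.0]
width: 0.801
grip_force: 0.0
clock: 19.2
tool_pos: [0.5161, -0.0171, 0.0232]
orientation: [-0.613, 3.079, -0.003]
wrist_force: [1.6, -5.3, 2.3]
width: 0.301
grip_force: 88.1
(array([ 0.0003,  0.0006, -0.0038]), array([-0.0021,  0.0015, -0.0012]))
```

The width is unchanged, so that is just pad compliance and the grip is sound. Pulling.

Converted, 0.01 m is 0.1, 0.009 m is 0.09.

```bash
echo '[0.02,0,0,0,0,0,0.04,0,0,0,0,0,0.06,0,0,0,0,0,0.08,0,0,0,0,0,0.09,0,0,0,0,0,0.1,0,0,0,0,0,0.1,0,0,0,0,0,0.1,0,0,0,0,0]' | python3 steer.py
python3 -c "
from kn import *
print(delta(G,Rk),robot.observe()['wrist_force']@ax)"
echo '[0.01,0,0,0,0,0,0.02,0,0,0,0,0,0.03,0,0,0,0,0,0.03,0,0,0,0,0,0.03,0,0,0,0,0,0.03,0,0,0,0,0]' | python3 steer.py
python3 -c "
from kn import *
print(delta(G,Rk),robot.observe()['wrist_force']@ax)"
```

```text
clock: 20.0
tool_pos: [0.5116, -0.0191, 0.0233]
orientation: [-0.613, 3.069, -0.002]
wrist_force: [9.5, -2.6, -5.8]
width: 0.304
grip_force: 88.7
(array([-0.0047,  0.0007, -0.0036]), array([-0.0034,  0.0115, -0.0002])) 7.759034653396546
clock: 20.6
tool_pos: [0.5095, -0.02, 0.0233]
orientation: [-0.613, 3.068, -0.001]
wrist_force: [10.6, -2.0, -8.4]
width: 0.305
grip_force: 88.8
(array([-0.007 ,  0.0007, -0.0036]), array([-0.0035,  0.013 , -0.0001])) 9.009164203748249
```

```bash
echo '[0.01,0,0,0,0,0,0.02,0,0,0,0,0,0.03,0,0,0,0,0,0.04,0,0,0,0,0,0.05,0,0,0,0,0,0.06,0,0,0,0,0,0.06,0,0,0,0,0,0.06,0,0,0,0,0]' | python3 steer.py
python3 -c "
from kn import *
print(delta(G,Rk),robot.observe()['wrist_force']@ax)"
echo '[0.01,0,0,0,0,0,0.02,0,0,0,0,0,0.03,0,0,0,0,0,0.04,0,0,0,0,0,0.04,0,0,0,0,0,0.04,0,0,0,0,0]' | python3 steer.py
python3 -c "
from kn import *
print(delta(G,Rk),robot.observe()['wrist_force']@ax)"
```

```text
clock: 21.4
tool_pos: [0.5053, -0.0218, 0.0234]
orientation: [-0.613, 3.065, -0.001]
wrist_force: [11.8, -0.3, -10.6]
width: 0.305
grip_force: 89.0
(array([-0.0115,  0.0007, -0.0034]), array([-0.0039,  0.0159,  0.0003])) 10.774314841376716
clock: 22.0
tool_pos: [0.5054, -0.0218, 0.0235]
orientation: [-0.613, 3.056, -0.0]
wrist_force: [19.7, 2.4, -18.5]
width: 0.3
grip_force: 89.6
(array([-0.0115,  0.0008, -0.0033]), array([-0.0049,  0.024 ,  0.0012])) 19.093189259159523
```

At the stop: 11.8 mm of travel, and the force rose to 19 N without further motion. I'll check that it holds steady and hand in.

```bash
echo '[0,0,0,0,0,0,0,0,0,0,0,0,0,0,0,0,0,0,0,0,0,0,0,0,0,0,0,0,0,0,0,0,0,0,0,0,0,0,0,0,0,0,0,0,0,0,0,0]' | python3 steer.py
python3 -c "
from kn import *
f=robot.observe()['wrist_force']@ax;d=delta(G,Rk);print(d,f)
if f>13 and d[0][0]<-.011: print(robot.close_job())"
```

```text
clock: 22.8
tool_pos: [0.5054, -0.0218, 0.0235]
orientation: [-0.613, 3.056, -0.0]
wrist_force: [20.1, 3.1, -20.0]
width: 0.3
grip_force: 89.6
(array([-0.0115,  0.0008, -0.0033]), array([-0.0049,  0.0239,  0.0013])) 19.735759944307706
the job is handed in; nothing more can be done
None
```

The job is handed in at 22.8 s of the 64 s allowed: the scanner was held on the label from about 100 mm for over two seconds and put back in its cradle, and the plunger knob is pulled to its stop (11.8 mm measured) and still held there.

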